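# Set out the staining and culture boards

### The arm

A 7-joint arm with a two-finger parallel gripper is mounted at the origin on a cart in front of the work surface, level with it; the furniture and walls round the work are solid. World frame = base frame: x ahead of the robot, y to its left, z up, the work surface at z = 0. Lengths are in m, angles in rad, forces in N, time in s.
With the tool pointing down it reaches from about 0.425 to 0.975 m from the base axis. Payload 16.7 kg.
Tool frame: the origin (TCP) lies on the centre line of the jaws, within the pads' length; the fingertips stand 14 mm ahead of it and the grasp point (between the pads) lies 5 mm behind it (tcp_to_tips is the distance from the TCP to the fingertips, in m); x points along the fingers, y is the direction in which the jaws open and shut, and the axes are right-handed (so a half turn about x gives the same grasp; the last joint's range is limited). The gripper opens to 85 mm and grips with 20 to 120 N. Pads are 22 mm wide; open, the fingers measure 114 mm over their backs; the gripper's body (76 mm by 85 mm) begins 54 mm behind the grasp point. The pads swing forward as they close: fully open they stand 13 mm farther back than shut.
Start: joints at [-1.47, 0.426, 0.074, 1.606, -0.034, 1.111, -0.067], TCP at [0.168, 0.654, 0.245] pointing down, gripper open.
Joint ranges: [-2.85, 2.85], [-0.5, 2.14], [-1.23, 1.37], [0.21, 2.46], [-1.02, 4.16], [0.16, 2.05], [-2.73, 2.73]. Speed limits (rad/s): [1.89, 1.89, 2.39, 2.39, 3.01, 3.01, 3.01].

### API

Orientations are given as [roll, pitch, yaw] about the fixed x, y, z axes, in that order (R = Rz(yaw) Ry(pitch) Rx(roll)).
In Python, from plant import * gives the robot as it stands.
- The arm moves only by the tool play_rows, never from a script. Its argument "increments" is a list that holds one entry, the list of rows, each a list of 4 numbers: the shift along the tool's x, y, z in m, then the turn about the tool's x in degrees. A call has 1 to 10 rows; each row is the pose to reach, as a shift and turn from the pose commanded when the call began, along the tool's axes at that moment; what a row does not reach only later rows make up. A row lasts 1/10 s, in which the tool goes at most 50 mm and 8.59 degrees, less where a joint would pass 70% of its speed; a pose out of reach is approached as far as the arm can. A call with a gripper value outside its range is refused whole. "grip" is the opening in per cent of the stroke, from 0 (shut) to 100 (fully open), set as the call begins (left out, the last holds). The fingers move at their own pace and stop on an object; "squeeze" is the grip in N (left out, the last holds). Time passes only in rows, so rows that repeat a pose let the fingers close. It gives the time, the measured TCP pose, the force and the opening at its end, in the units of the state.
- get_state(): the state, without advancing time (a new reading comes with each control period).
- read_camera(name): name is "scene" or "top" or "wrist"; returns (picture, depth): 480x640x3 uint8, red, green, blue; 480x640 float32, m along the optical axis (not along the pixel's ray), 0 where there is no reading.
- camera_info(name): a dict with "vertical_fov" (degrees; the focal length in pixels is half the picture's height over the tangent of half this angle, whatever the lens; pixels are square), "cx", "cy" (the principal point, pixels), "cam_to_world" (4x4, takes a point from camera to world coordinates); the wrist camera has in their place "T_tool_cam" (4x4, takes a point from camera to tool coordinates, whose origin is the TCP and whose axes are the tool frame's). Camera axes: x right, y down, z forward; pixel columns grow to the right and rows downward; lengths in m; the calibration is good to about 2 mm. A picture is of the moment at which its call begins: read the wrist's pose just before it. camera_info takes no time and is no camera call.
- hand_in(): hands the job in, once; it reports no verdict.
Trained networks look in the newest picture that a camera, given by its name, has taken for a name from the list of things; names that differ only in an ending like _2 or _b are one class to them, and where a whole thing is asked for, a point or a joint stands for the part that bears it (a point fixed in the world has none). Each returns a list of dicts, best first, with "p" (0 to 1); they miss things now and then, are a little off and sometimes report something else, mostly with a low value. They report only what shows in the picture. A call takes as long as a camera call. They do not tell look-alikes from the thing itself.
- search_frame(camera, label): "point" ([x, y, z] in m, in world coordinates, good to about 4 mm: the middle of the surface that is visible of it).
- trace(camera, label): "mask" (480x640 bool, what is visible of it).
The state is a dict: "time": time; "joint_positions": joint angles; "qd": joint speeds; "tau": joint torques, N m; "eef_pos": TCP position; "ee_rot": TCP orientation; "wrist_force": force on the tool from outside, world axes, zero at the start; "moment": the same for the moment, N m; "finger_gap": opening from 0.0 (shut) to 1.0 (fully open).
Only numpy, scipy, OpenCV 4.12 (cv2) and the standard library are available. Lean on these libraries where they do the work, as an engineer would, in place of code of your own. Each camera call takes 0.05 s, during which the arm holds its last target.

### The job

Set out the two layout boards for the morning's smears; left and right are as seen with a board's coloured strip towards you. On the blue-striped board stand the red-capped bottle in the middle ring, the blue-capped bottle in the ring to its left and the brown dropper bottle in the ring to its right; on the yellow-striped board lay the pink dish in the middle ring and the cream dish squarely on top of it. Centre each thing in its ring, keep everything upright, and leave the orange-lidded jar and the black dust cap where they stand.

Things in the scene. Friction and masses are not known exactly. Their poses are not given: they have to be found in the camera images.
- blue_board: Grey layout board, 90 x 250 x 6 mm, with a BLUE strip along its front long edge. Fixed, turned up to 17 degrees. Origin at centre of underside; x points from the strip (x = -38 mm) to the back, y to the left, z up. Three white rings (60 mm outside, 54 inside) printed flush on top at x = +3 mm, y = +80 (left), 0 (middle), -80 mm (right), z = 6 mm.
- yellow_board: Grey layout board, 90 x 250 x 6 mm, with a YELLOW strip along its front long edge. Fixed, turned up to 17 degrees. Origin at centre of underside; x points from the strip (x = -38 mm) to the back, y to the left, z up. Three white rings (60 mm outside, 54 inside) printed flush on top at x = +3 mm, y = +80 (left), 0 (middle), -80 mm (right), z = 6 mm.
- red_bottle_center (a point): Round white bottle with a red cap and red band, 50 mm high, body 29 mm across. Loose, about 40 to 85 g. The point is on its axis, 25 mm above its underside (half-way up); z is up.
- blue_bottle_center (a point): Round white bottle with a blue cap and purple band, 56 mm high, body 31 mm across. Loose, about 40 to 85 g. The point is on its axis, 28 mm above its underside (half-way up); z is up.
- brown_dropper_center (a point): Round brown bottle with a black rubber dropper top, 68 mm high; the body is 29 mm across up to 48 mm, the dropper above it 12 mm across. Loose, about 40 to 85 g. The point is on its axis, 34 mm above its underside (half-way up); z is up.
- pink_dish_center (a point): Closed round petri dish, pink inside, 55 mm across, 14 mm high; widest at the lid rim, 4 to 14 mm above its underside. Loose, about 40 to 85 g. The point is on its axis, 7 mm above its underside (half-way up); z is up.
- cream_dish_center (a point): Closed round petri dish, cream-coloured inside, 55 mm across, 14 mm high; widest at the lid rim, 4 to 14 mm above its underside. Same size as the pink dish; it rests flat on top of it. Loose, about 40 to 85 g. The point is on its axis, 7 mm above its underside (half-way up); z is up.
- cap_center (a point): Black round dust cap, 33 mm across, 16 mm high, loose. The point is its centre, 8 mm above its underside. Not part of the work, must be left where it stands.
- jar_center (a point): Specimen jar with an orange screw lid, 46 mm across, 56 mm high, loose. The point is its centre, 28 mm above its underside. Not part of the work, must be left where it stands.
Mind the look-alikes: they are no part of the job. Leave any green look-alike of the part that bears cream_dish_center alone.

How it is judged:
At the end, for the whole second after the job is handed in: Blue board: red-capped bottle in the middle ring, blue-capped left, brown dropper right. Yellow board: pink dish in the middle ring; each within 12 mm of the ring centre along x and y. Cream dish on the pink one, centres within 12 mm. All upright within 0.1 rad, released, at rest (x of red_bottle_center in the frame of blue_board between -0.009 and 0.015 m and y of red_bottle_center in the frame of blue_board between -0.012 and 0.012 m and z of red_bottle_center in the frame of blue_board between 0.027 and 0.035 m and x of blue_bottle_center in the frame of blue_board between -0.009 and 0.015 m and y of blue_bottle_center in the frame of blue_board between 0.068 and 0.092 m and z of blue_bottle_center in the frame of blue_board between 0.03 and 0.038 m and x of brown_dropper_center in the frame of blue_board between -0.009 and 0.015 m and y of brown_dropper_center in the frame of blue_board between -0.092 and -0.068 m and z of brown_dropper_center in the frame of blue_board between 0.036 and 0.044 m and x of pink_dish_center in the frame of yellow_board between -0.009 and 0.015 m and y of pink_dish_center in the frame of yellow_board between -0.012 and 0.012 m and z of pink_dish_center in the frame of yellow_board between 0.009 and 0.017 m and horizontal distance between cream_dish_center and pink_dish_center below 0.012 m and z of cream_dish_center in the frame of yellow_board between 0.023 and 0.031 m and angle between each of red_bottle_center, blue_bottle_center, brown_dropper_center, pink_dish_center, cream_dish_center's own z axis and vertical below 0.1 rad and linear speed of each of red_bottle, blue_bottle, brown_dropper, pink_dish, cream_dish below 0.02 m/s and contact force between each of red_bottle, blue_bottle, brown_dropper, pink_dish, cream_dish and the fingers below 0.1 N); the robot touches nothing.
It fails at once if a bottle or dish of the work is tipped over (angle between any of red_bottle_center, blue_bottle_center, brown_dropper_center, pink_dish_center, cream_dish_center's own z axis and vertical above 0.8 rad).
It fails at once if the black dust cap is moved more than 20 mm (distance of cap_center from where it was at the start of the episode above 0.02 m).
It fails at once if the orange-lidded jar is moved more than 20 mm (distance of jar_center from where it was at the start of the episode above 0.02 m).
It also fails if it takes over 120 s, if anything falls off the work surface, if the arm or the gripper's body presses on something with over 40 N, if the wrist force passes 120 N, or if a joint passes its speed limit or range.

## Working session

There is one attempt and no reset: what is moved stays moved. The work goes in short steps, Python scripts to look and compute and a tool call to move; the robot and the scene stay as the last step left them, time stands still between calls to the robot, and variables do not carry over. Pictures are saved under pics/ and viewed, and the job is handed in when it is done.

Besides the shell and the picture viewer there is one more tool, called after ">>>" as name([rows], argument=value, ...), one row to a line, values as JSON. play_rows: Moves the arm, as the interface text tells. Its arguments: {"type":"object","properties":{"increments":{"type":"array"},"grip":{"type":"number"},"squeeze":{"type":"number"}},"required":["increments"]}

```bash
ls; mkdir -p pics; python3 - <<'E'
from plant import *
import cv2
s=get_state();print({k:(np.round(v,3).tolist() if not isinstance(v,float) else v) for k,v in s.items()} if 'np' in globals() else s)
for n in ["scene","top","wrist"]:
    p,d=read_camera(n); cv2.imwrite(f"pics/{n}0.png",p[:,:,::-1]); i=camera_info(n); print(n,i)
E
```

```text
pics
{'time': 0.0, 'joint_positions': array([-1.46950695,  0.4267355 ,  0.07385027,  1.60662904, -0.03412983,
        1.11080083, -0.06711252]), 'qd': array([-4.92484111e-04,  8.13764932e-04, -1.31115217e-03,  1.08732674e-04,
       -3.93211993e-05,  1.82563995e-03,  8.67266612e-04]), 'tau': array([ 2.91355691e-04, -9.49829292e+01,  3.76126885e+00, -4.63502491e+01,
        1.91774749e-02,  1.04850344e-02,  1.20424577e-06]), 'eef_pos': array([0.16743329, 0.65348862, 0.24459851]), 'ee_rot': array([-1.51692879,  1.56948295, -1.76777572]), 'wrist_force': array([ 0.47597281,  0.54114524, -0.11264418]), 'moment': array([-0.00111271,  0.01788964, -0.0019192 ]), 'finger_gap': 1.0005047306672676}
scene {'vertical_fov': 45.767248740233505, 'cx': 326.90667507251413, 'cy': 237.3336960980817, 'cam_to_world': array([[ 0.91014641, -0.30799389,  0.27707992,  0.28517598],
       [-0.4140955 , -0.69663938,  0.58584853, -0.65425356],
       [ 0.01258701, -0.64794548, -0.76158271,  0.92628049],
       [ 0.        ,  0.        ,  0.        ,  1.        ]])}
top {'vertical_fov': 46.272691166105034, 'cx': 329.32050473094966, 'cy': 243.60027533975736, 'cam_to_world': array([[ 0.01570869, -0.98271944,  0.18443356,  0.34770018],
       [-0.9997252 , -0.01864679, -0.01420666,  0.02678261],
       [ 0.01740026, -0.18415971, -0.9827423 ,  1.43409335],
       [ 0.        ,  0.        ,  0.        ,  1.        ]])}
wrist {'vertical_fov': 69.3011960368732, 'cx': 323.1685341291164, 'cy': 233.95571667341295, 'T_tool_cam': array([[ 1.68726564e-04, -2.69800808e-01,  9.62916142e-01,
        -1.29459457e-01],
       [ 9.99999760e-01, -6.02128012e-04, -3.43935607e-04,
         3.28183458e-04],
       [ 6.72592887e-04,  9.62915968e-01,  2.69800641e-01,
        -6.86898598e-02],
       [ 0.00000000e+00,  0.00000000e+00,  0.00000000e+00,
         1.00000000e+00]])}
```

View pics/scene0.png

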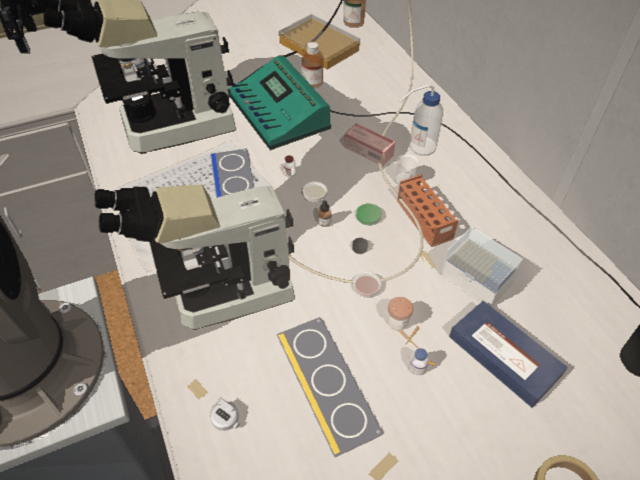

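View pics/top0.png

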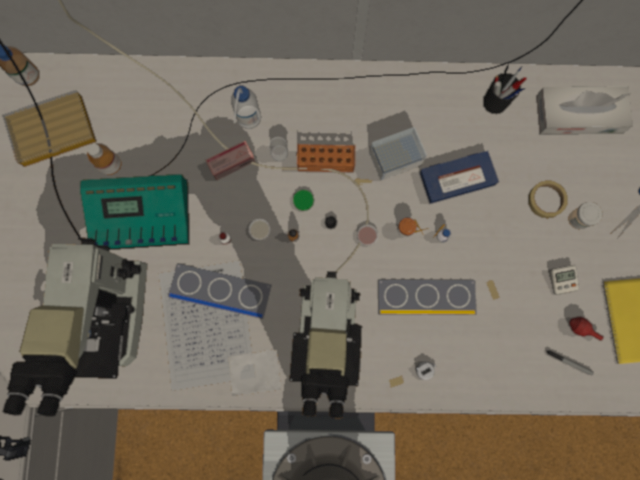

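View pics/wrist0.png

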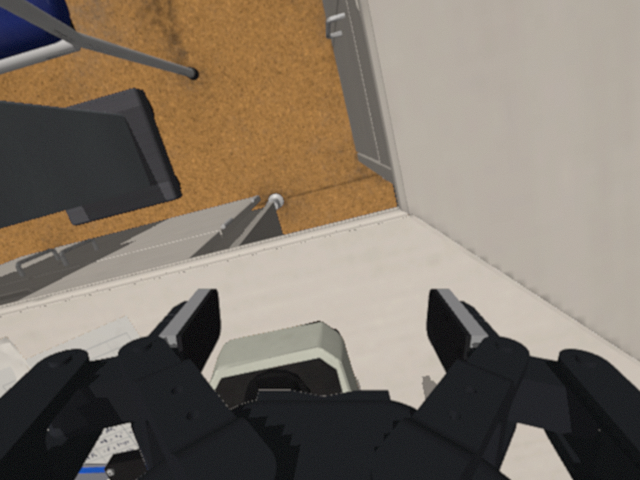

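The top view (robot base at (330,460), x up, y left) shows the blue board at (220,290) and the yellow board at (427,297). The loose things are the red bottle (223,238), cream dish (259,230), dropper (293,235), green look-alike (303,200), cap (330,222), pink dish (367,234), jar (407,227) and blue bottle (444,236). A microscope stands at (330,340), between the boards.

```bash
cat > h.py <<'E'
from plant import *
import numpy as np, cv2
np.set_printoptions(precision=4,suppress=True)
from scipy.spatial.transform import Rotation as Rn
def K(i): return 240/np.tan(np.radians(i["vertical_fov"])/2)
def cloud(cam,d,T=None):
    i=camera_info(cam); f=K(i)
    v,u=np.mgrid[0:480,0:640]
    P=np.stack([(u-i["cx"])*d/f,(v-i["cy"])*d/f,d],-1)
    if T is None: T=i["cam_to_world"]
    W=P@T[:3,:3].T+T[:3,3]; W[d<=0]=np.nan
    return W
def toolT():
    s=get_state(); T=np.eye(4); T[:3,:3]=Rn.from_euler('xyz',s["ee_rot"]).as_matrix(); T[:3,3]=s["eef_pos"]; return T
E
python3 - <<'E'
from h import *
for cam in ["top","scene"]:
    p,d=read_camera(cam); W=cloud(cam,d); np.savez(f"{cam}.npz",p=p,d=d,W=W)
    for l in ["red_bottle_center","blue_bottle_center","brown_dropper_center","pink_dish_center","cream_dish_center","cap_center","jar_center","blue_board","yellow_board"]:
        for r in trace(cam,l):
            m=r["mask"]; q=W[m]; q=q[~np.isnan(q[:,0])]
            if len(q)==0: continue
            ys,xs=np.nonzero(m)
            zt=np.percentile(q[:,2],95); t=q[q[:,2]>zt-0.006]
            print(cam,l,round(r["p"],2),len(q),"px",int(xs.mean()),int(ys.mean()),"med",np.median(q,0),"top mid",(t.min(0)+t.max(0))/2,"ext",np.percentile(q,97,0)-np.percentile(q,3,0),"zt",round(zt,3))
E
```

```text
top red_bottle_center 0.47 128 px 224 237 med [0.6187 0.2711 0.0397] top mid [0.6224 0.2747 0.0503] ext [0.0235 0.0239 0.0398] zt 0.052
top blue_bottle_center 0.72 123 px 443 234 med [ 0.6366 -0.2814  0.0451] top mid [ 0.6409 -0.2853  0.0585] ext [0.0233 0.0222 0.0372] zt 0.059
top brown_dropper_center 0.54 124 px 293 235 med [0.6285 0.0981 0.0411] top mid [0.6338 0.0991 0.0661] ext [0.0229 0.0249 0.0634] zt 0.066
top pink_dish_center 0.54 313 px 367 234 med [ 0.6396 -0.091   0.0138] top mid [ 0.6396 -0.0919  0.0175] ext [0.0448 0.044  0.0107] zt 0.018
top cream_dish_center 0.66 366 px 303 199 med [0.7288 0.0765 0.0136] top mid [0.7294 0.0767 0.0174] ext [0.0495 0.0473 0.015 ] zt 0.018
top cream_dish_center 0.54 367 px 259 228 med [0.6501 0.1878 0.0134] top mid [0.6491 0.1872 0.0171] ext [0.0492 0.047  0.0132] zt 0.018
top cap_center 0.57 104 px 330 221 med [0.6739 0.0027 0.0024] top mid [0.6707 0.0027 0.0147] ext [0.0289 0.0259 0.0193] zt 0.014
top jar_center 0.77 260 px 407 226 med [ 0.6531 -0.1878  0.0549] top mid [ 0.6543 -0.1901  0.0602] ext [0.0386 0.0382 0.0406] zt 0.061
top b
[... 944 characters left out ...]
.0512 0.0157] zt 0.016
scene cream_dish_center 0.94 387 px 314 191 med [0.648  0.1842 0.0128] top mid [0.649  0.1882 0.0143] ext [0.0479 0.0498 0.0112] zt 0.016
scene cap_center 0.59 223 px 358 245 med [0.6727 0.0075 0.0056] top mid [0.6718 0.0034 0.0144] ext [0.0303 0.0322 0.0181] zt 0.016
scene jar_center 0.61 707 px 398 312 med [ 0.65   -0.1961  0.0535] top mid [ 0.6557 -0.1889  0.0552] ext [0.0398 0.0399 0.0555] zt 0.057
scene blue_board 0.72 1683 px 230 172 med [0.4969 0.3308 0.0043] top mid [0.4814 0.228  0.1139] ext [0.0968 0.1374 0.0081] zt 0.008
scene yellow_board 0.57 6966 px 328 387 med [ 0.4814 -0.2594  0.0044] top mid [ 0.4833 -0.2442  0.0064] ext [0.0858 0.2357 0.0072] zt 0.007
```

```bash
python3 - <<'E'
from h import *
for cam in ["top","scene"]:
    z=np.load(cam+".npz"); p=z["p"]; W=z["W"]
    for l in ["blue_board","yellow_board"]:
        read_camera(cam) if l=="blue_board" else 0
        m=trace(cam,l)[0]["mask"]
        mm=cv2.dilate(m.astype(np.uint8),np.ones((3,3)))>0
        mm&=~np.isnan(W[...,0])
        g=W[m&~np.isnan(W[...,0])]
        r=cv2.minAreaRect((g[np.abs(g[:,2]-np.median(g[:,2]))<.006][:,:2]*1000).astype(np.float32)); print(cam,l,r)
        hsv=cv2.cvtColor(p,cv2.COLOR_RGB2HSV)
        w=m&(hsv[...,1]<40)&(hsv[...,2]>150)&~np.isnan(W[...,0])
        n,lab,st,c=cv2.connectedComponentsWithStats(w.astype(np.uint8),connectivity=8)
        for k in range(1,n):
            if st[k,4]>20:
                q=(W[lab==k][:,:2]*1000).astype(np.float32); 
                print("  ring",st[k,4],c[k],cv2.minEnclosingCircle(q))
E
```

```text
top blue_board ((490.3153076171875, 283.9677734375), (249.15353393554688, 89.85153198242188), 78.39991760253906)
top yellow_board ((483.6231994628906, -245.6167449951172), (90.07081604003906, 251.3650665283203), 0.9455685019493103)
scene blue_board ((499.1654968261719, 330.9731140136719), (157.9617156982422, 89.80152130126953), 77.97431182861328)
  ring 147 [231.6463 162.517 ] ((509.6502685546875, 364.414794921875), 34.179725646972656)
  ring 122 [234.1639 183.2869] ((465.006591796875, 179.900390625), 141.60118103027344)
scene yellow_board ((483.2507019042969, -243.026123046875), (94.09942626953125, 254.31007385253906), 0.9134877324104309)
  ring 30 [313.7    319.6333] ((510.8523254394531, -117.99889373779297), 18.00867462158203)
  ring 272 [309.5551 343.6176] ((483.93603515625, -163.24302673339844), 34.10230255126953)
  ring 89 [288.2022 359.9213] ((438.2275695800781, -184.09425354003906), 59.683685302734375)
  ring 301 [327.99   380.1329] ((486.2706604003906, -244.00747680664062), 31.904708862304688)
  ring 129 [319.7752 427.0853] ((439.634033203125, -308.6826171875), 60.56161117553711)
  ring 332 [348.3373 420.0572] ((487.5479431152344, -323.66827392578125), 31.746780395507812)
```

```bash
python3 - <<'E'
from h import *
H=np.full((26,45),-1.)
for cam in ["top","scene"]:
    W=np.load(cam+".npz")["W"].reshape(-1,3); W=W[~np.isnan(W[:,0])]
    ix=((W[:,0]+0.05)/.04).astype(int); iy=((W[:,1]+.8)/.04).astype(int)
    ok=(ix>=0)&(ix<26)&(iy>=0)&(iy<45)&(W[:,2]<.8)
    np.maximum.at(H,(ix[ok],iy[ok]),W[ok,2])
print("cols y from +:", [round((-.8+.04*(j+.5))*100) for j in range(44,-1,-1)])
for i in range(25,-1,-1): print("%5.2f"%(-.05+.04*(i+.5))," ".join("%3d"%(round(h*100)) for h in H[i][::-1]))
E
```

```text
cols y from +: [98, 94, 90, 86, 82, 78, 74, 70, 66, 62, 58, 54, 50, 46, 42, 38, 34, 30, 26, 22, 18, 14, 10, 6, 2, -2, -6, -10, -14, -18, -22, -26, -30, -34, -38, -42, -46, -50, -54, -58, -62, -66, -70, -74, -78]
 0.97   0   0   1   1   5  12   5   5   5   1   1   1   1   1   1   1   1   1  16  19  13   1   1   1   1   1   1   1   1   1   1   1   1   1   1  13  15   1   6   9  11   9  13  12   6
 0.93   0   1   1   5   5   7   7   5   5   2   1   1   1   1   1   1   1   1  18  19  12   1   1   1   1   1   1   1   1   1   8   1   1   1   1   1   1   1   6   6   6   6   6   6   6
 0.89   0   0   1   5   5   5   5   5   5   5   1   1   1   1   1   1   1   1  18  18   6   6   1   5   1   1   1   9   9   9   9   1   1   1   1   1   1   1   1   1   1   1   1   1   1
 0.85   0   1   0   4   5   5   5   5   5  11  12   7   1   1   1   1   1   5   5   5   6   7   7   6   6   6   7   9   9   9   9   3   4   4   4   4   1   1   1   1   1   1   1   1   1
 0.81   1   1   0   1   5   5   4   1   1  12  12   9   1   1   1   1   5   6   5   5   1   1   7   6   6   6   7   9   9   9   9   4   4   4   
[... 3333 characters left out ...]
-78 -78 -79 -79 -79 -69   1   2  30  30  30  30  28   1   0 -78 -78 -78 -79 -78 -79 -78 -78 -78 -78 -79 -79 -79 -78 -78
 0.05   0   0   0   0   0   0   1 -78 -78 -79 -79 -79 -78 -79 -79 -79 -78 -79 -78 -78 -69   2   3   9 -100 -100  28  28   2   0 -78 -79 -78 -78 -79 -79 -78 -79 -79 -78 -79 -78 -79 -78 -78
 0.01 -100   0   0   0   0   0   0 -78 -78 -78 -79 -78 -79 -78 -79 -79 -79 -78 -78 -79 -100 -100 -100 -100 -100 -100  18  17   2   0 -100 -79 -78 -78 -78 -78 -78 -78 -79 -78 -78 -78 -79 -78 -78
-0.03 -100 -100 -100 -100 -100 -11  -8 -28 -78 -78 -78 -79 -78 -78 -78 -78 -78 -78 -78 -79 -100 -100 -100 -100 -100 -100 -100   8   2   0 -100 -78 -78 -78 -79 -78 -78 -78 -78 -78 -78 -78 -78 -78 -78
```

```bash
python3 - <<'E'
from h import *
T=toolT(); print(T)
p,d=read_camera("wrist"); W=cloud("wrist",d,T@camera_info("wrist")["T_tool_cam"])
for u,v in [(280,330),(280,350),(250,340),(320,340),(300,380),(190,340),(100,470),(20,360),(430,390),(430,360),(200,370),(480,400),(360,300)]: print(u,v,W[v,u],d[v,u])
z=np.load("top.npz")
for u,v in [(30,380),(45,340),(12,385),(10,400),(12,450),(25,400),(10,440),(20,450)]: print("top",u,v,z["W"][v,u])
z=np.load("scene.npz")
for u,v in [(15,20),(30,10),(20,45),(65,12),(95,20),(45,8)]: print("sc",u,v,z["W"][v,u])
E
```

```text
[[-0.      0.2482  0.9687  0.1675]
 [-0.      0.9687 -0.2482  0.6539]
 [-1.     -0.     -0.      0.2453]
 [ 0.      0.      0.      1.    ]]
280 330 [0.2996 0.5679 0.0136] 0.40662292
280 350 [0.3035 0.5712 0.0488] 0.37343553
250 340 [0.2995 0.5327 0.0209] 0.40190566
320 340 [0.3052 0.6152 0.0443] 0.37532732
300 380 [0.331  0.5872 0.0681] 0.36104968
190 340 [0.1513 0.6142 0.2767] 0.11133147
100 470 [0.4476 0.2694 0.0075] 0.47121882
20 360 [0.264  0.2454 0.0064] 0.42589042
430 390 [0.4368 0.7258 0.0014] 0.44353917
430 360 [0.3931 0.7333 0.0012] 0.43181244
200 370 [0.1652 0.6112 0.2727] 0.119009055
480 400 [0.1579 0.6889 0.3169] 0.06933887
360 300 [0.2918 0.6671 0.0008] 0.41020063
top 30 380 [0.2817 0.5689 0.3407]
top 45 340 [0.3562 0.5548 0.3284]
top 12 385 [0.273  0.5948 0.353 ]
top 10 400 [0.2467 0.5919 0.3595]
top 12 450 [0.1567 0.5865 0.3427]
top 25 400 [0.2453 0.5743 0.3401]
top 10 440 [0.1691 0.6084 0.3114]
top 20 450 [0.1532 0.5826 0.3214]
sc 15 20 [0.111  1.1453 0.0578]
sc 30 10 [0.1915 0.6947 0.2907]
sc 20 45 [0.1526 0.6052 0.2643]
sc 65 12 [0.2626 0.5305 0.3516]
sc 95 20 [0.3121 0.5112 0.3338]
sc 45 8 [0.2299 0.5334 0.3652]
```

```bash
python3 - <<'E'
from h import *
a=np.load("top.npz")["p"][160:280,200:470]; b=np.load("scene.npz")["p"][160:400,250:470]
cv2.imwrite("pics/z1.png",cv2.resize(a[:,:,::-1],None,fx=2.9,fy=2.9,interpolation=cv2.INTER_CUBIC))
cv2.imwrite("pics/z2.png",cv2.resize(b[:,:,::-1],None,fx=2.5,fy=2.5,interpolation=cv2.INTER_CUBIC))
z=np.load("top.npz")["W"]
for u,v in [(367,205),(365,215),(355,250),(350,262),(340,275)]: print(u,v,z[v,u])
E
```

```text
367 205 [ 0.7217 -0.0914  0.002 ]
365 215 [ 0.6945 -0.0863  0.0021]
355 250 [ 0.5998 -0.0603  0.0081]
350 262 [ 0.57   -0.0483 -0.0036]
340 275 [ 0.5351 -0.0227  0.0012]
```

View pics/z1.png

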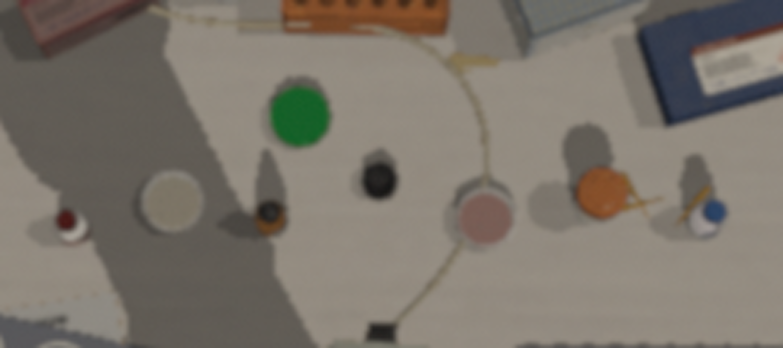

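View pics/z2.png

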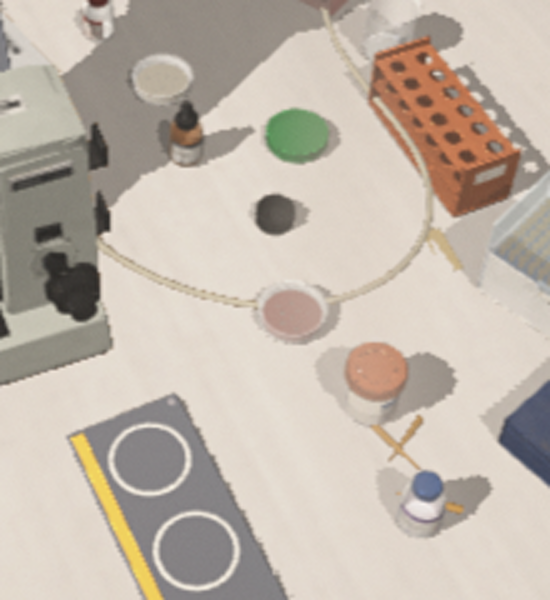

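>>> play_rows([
  [[-0.05,0,0,0],[-0.1,0,0,0],[-0.15,0,0,0],[-0.2,0,0,8.5],[-0.22,0,0,17],[-0.22,0,0,25.5],[-0.22,0,0,34],[-0.22,0,0,42.5],[-0.22,0,0,51],[-0.22,0,0,59.5]],
], grip=75, squeeze=30)

```text
time: 2.5
eef_pos: [0.1675, 0.6538, 0.4653]
ee_rot: [-2.012, 1.571, 2.976]
wrist_force: [0.4, 0.0, -0.3]
finger_gap: 0.747
```

>>> play_rows([
  [[0,0.027,0.041,8],[0,0.055,0.081,16.1],[0,0.082,0.122,16.1],[0,0.11,0.162,16.1],[0,0.137,0.203,16.1],[0,0.165,0.243,16.1],[0,0.192,0.284,16.1],[0,0.22,0.324,16.1],[0,0.247,0.365,16.1],[0,0.275,0.405,16.1]],
])

```text
time: 3.5
eef_pos: [0.5454, 0.3396, 0.4657]
ee_rot: [2.685, 1.57, 1.115]
wrist_force: [1.4, 0.7, -0.1]
finger_gap: 0.75
```

```bash
python3 - <<'E'
from h import *
print(get_state()["joint_positions"],toolT())
E
```

```text
[-1.055   0.2856  0.5363  1.3848 -0.1451  1.5096 -0.5271] [[ 0.0003  1.      0.0007  0.5454]
 [ 0.0006  0.0007 -1.      0.3396]
 [-1.      0.0003 -0.0006  0.4657]
 [ 0.      0.      0.      1.    ]]
```

>>> play_rows([
  [[0.03,0.025,0.022,0],[0.06,0.05,0.044,0],[0.1,0.076,0.066,0],[0.15,0.076,0.066,0],[0.2,0.076,0.066,0],[0.25,0.076,0.066,0],[0.29,0.076,0.066,0],[0.316,0.076,0.066,0],[0.316,0.076,0.066,0]],
])

```text
time: 4.4
eef_pos: [0.6183, 0.2745, 0.1456]
ee_rot: [-1.017, 1.565, -2.587]
wrist_force: [-0.7, -0.2, 0.2]
finger_gap: 0.752
```

```bash
cat > w.py <<'E'
from h import *
import sys
T=toolT(); print(T[:3,3])
p,d=read_camera("wrist"); W=cloud("wrist",d,T@camera_info("wrist")["T_tool_cam"])
np.savez("wrist.npz",p=p,d=d,W=W)
cv2.imwrite(f"pics/{sys.argv[1]}.png",p[:,:,::-1])
for l in sys.argv[2:]:
    for r in trace("wrist",l):
        m=r["mask"]; q=W[m]; q=q[~np.isnan(q[:,0])]
        if len(q)<20: continue
        ys,xs=np.nonzero(m); zt=np.percentile(q[:,2],97); t=q[q[:,2]>zt-0.006]
        print(l,round(r["p"],2),"px",int(xs.mean()),int(ys.mean()),"topmid",(np.percentile(t,2,0)+np.percentile(t,98,0))/2,"ext",np.percentile(q,98,0)-np.percentile(q,2,0),"zt",round(zt,3))
E
python3 w.py w1 red_bottle_center
```

```text
[0.6183 0.2745 0.1456]
red_bottle_center 0.68 px 331 228 topmid [0.6235 0.2772 0.0493] ext [0.0261 0.0228 0.0425] zt 0.051
red_bottle_center 0.52 px 361 322 topmid [0.65   0.1909 0.0141] ext [0.0493 0.0513 0.0084] zt 0.016
```

View pics/w1.png

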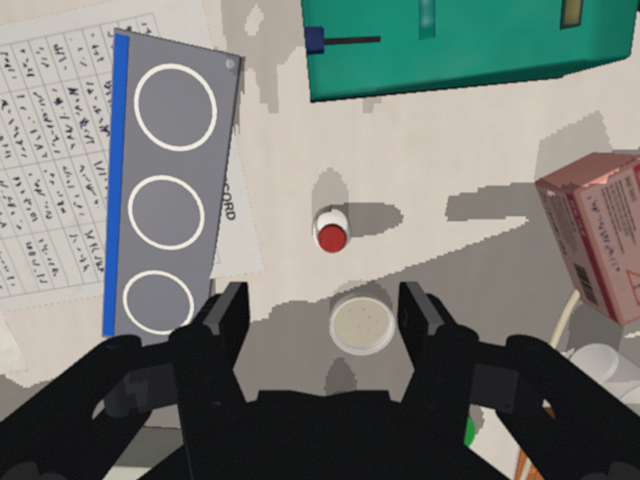

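The wrist view shows all three blue-board rings at about (175,107), (166,213) and (158,302), the red cap at (332,237) and the cream dish at (361,325). I'll fit the rings.

```bash
cat > rings.py <<'E'
from h import *
T=toolT(); 
z=np.load("wrist.npz"); p,W=z["p"],z["W"]
g=cv2.cvtColor(p,cv2.COLOR_RGB2HSV); w=((g[...,2]>190)&(g[...,1]<40)).astype(np.uint8)
n,lab,st,c=cv2.connectedComponentsWithStats(w,connectivity=4)
for k in range(1,n):
    if 150<st[k,4]<4000 and 50<st[k,2]<200 and 50<st[k,3]<200:
        q=W[lab==k]; q=q[~np.isnan(q[:,0])]
        A=np.c_[2*q[:,:2],np.ones(len(q))]; s=np.linalg.lstsq(A,(q[:,:2]**2).sum(1),rcond=None)[0]
        print(c[k],st[k,4],"centre",s[:2],"r",np.sqrt(s[2]+s[0]**2+s[1]**2),"z",np.median(q[:,2]))
E
python3 rings.py; python3 -c "
from h import *
print(get_state()['time'],toolT()[:3,3])"
```

```text
[175.1381 106.2771] 1144 centre [0.509  0.3627] r 0.028509502639601808 z 0.006199234387766123
[ 53.7551 226.2056] 1605 centre [0.3968 0.2725] r 0.02989512127036353 z 0.001811579722809209
[165.7635 211.1401] 892 centre [0.4926 0.2844] r 0.028529759420636108 z 0.006194461866690565
[156.4722 298.7647] 629 centre [0.4788 0.2083] r 0.028969218664126686 z 0.006198773638279531
4.5 [0.6206 0.2752 0.1501]
```

>>> play_rows([
  [[0.04,0.002,0,0],[0.08,0.002,0,0],[0.105,0.002,0,0],[0.122,0.002,0,0],[0.122,0.002,0,0]],
])

```text
time: 5.0
eef_pos: [0.6222, 0.2752, 0.0269]
ee_rot: [-1.068, 1.57, -2.638]
wrist_force: [-0.0, -0.7, 0.6]
finger_gap: 0.75
```

>>> play_rows([
  [[0,0,0,0],[0,0,0,0],[0,0,0,0],[0,0,0,0],[0,0,0,0],[0,0,0,0],[0,0,0,0]],
], grip=0)

```text
time: 5.7
eef_pos: [0.6232, 0.2757, 0.0293]
ee_rot: [2.16, 1.568, 0.589]
wrist_force: [-1.6, 0.1, 7.5]
finger_gap: 0.328
```

>>> play_rows([
  [[-0.03,0,0,0],[-0.06,0,0,0],[-0.06,-0.03,-0.002,0],[-0.06,-0.065,-0.004,0],[-0.06,-0.1,-0.006,0],[-0.06,-0.125,-0.008,0],[-0.06,-0.13,-0.0085,0],[-0.04,-0.13,-0.0085,0],[-0.02,-0.13,-0.0085,0],[-0.02,-0.13,-0.0085,0]],
])

```text
time: 6.7
eef_pos: [0.492, 0.2833, 0.0462]
ee_rot: [-0.822, 1.569, -2.392]
wrist_force: [-0.2, 0.4, -0.4]
finger_gap: 0.327
```

>>> play_rows([
  [[0.005,0,0,0],[0.01,0,0,0],[0.0125,0,0,0],[0.0125,0,0,0],[0.0125,0,0,0]],
])

```text
time: 7.2
eef_pos: [0.4926, 0.2837, 0.0352]
ee_rot: [2.295, 1.57, 0.725]
wrist_force: [-0.7, -0.0, 4.9]
finger_gap: 0.329
```

>>> play_rows([
  [[0,0,0,0],[0,0,0,0],[0,0,0,0],[0,0,0,0]],
], grip=75)

```text
time: 7.6
eef_pos: [0.4922, 0.2837, 0.0348]
ee_rot: [-0.816, 1.571, -2.386]
wrist_force: [-0.3, 0.0, -0.1]
finger_gap: 0.753
```

>>> play_rows([
  [[-0.03,0,0,0],[-0.07,0,0,0],[-0.11,0,0,0],[-0.125,0.02,0.02,0],[-0.125,0.06,0.05,0],[-0.125,0.09,0.09,0],[-0.125,0.11,0.13,0],[-0.125,0.13,0.165,0],[-0.125,0.1405,0.185,0],[-0.125,0.1405,0.185,0]],
])

```text
time: 8.6
eef_pos: [0.634, 0.0944, 0.1599]
ee_rot: [0.362, 1.569, -1.213]
wrist_force: [-0.1, 1.0, 0.7]
finger_gap: 0.754
```

```bash
python3 w.py w2 brown_dropper_center red_bottle_center cream_dish_center; python3 -c "
from h import *
print(get_state()['time'],toolT()[:3,3])"
```

```text
[0.634  0.0944 0.1599]
brown_dropper_center 0.67 px 323 218 topmid [0.6343 0.1022 0.066 ] ext [0.0257 0.0233 0.0589] zt 0.068
red_bottle_center 0.75 px 323 217 topmid [0.6343 0.1022 0.066 ] ext [0.0258 0.0222 0.0601] zt 0.068
red_bottle_center 0.63 px 366 318 topmid [0.6724 0.006  0.0145] ext [0.0306 0.0315 0.0163] zt 0.017
cream_dish_center 0.93 px 439 240 topmid [0.73   0.0786 0.0146] ext [0.0513 0.0507 0.009 ] zt 0.016
cream_dish_center 0.67 px 344 97 topmid [0.6501 0.1896 0.0149] ext [0.0496 0.0498 0.0032] zt 0.016
8.8 [0.6323 0.1    0.1596]
```

View pics/w2.png

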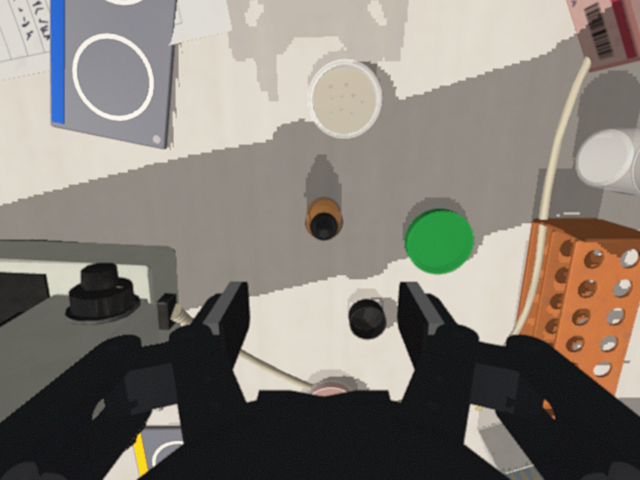

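The wrist view shows the brown dropper at (323,218), the cap at (367,318) and the green look-alike at (440,240). The dropper position agrees with the fixed cameras to about 2 mm.

>>> play_rows([
  [[0.04,0,0,0],[0.08,0,0,0],[0.11,0,0,0],[0.125,0,0,0],[0.125,0,0,0]],
])

```text
time: 9.3
eef_pos: [0.6316, 0.0994, 0.0332]
ee_rot: [-1.326, 1.568, -2.895]
wrist_force: [0.4, -0.1, -0.6]
finger_gap: 0.746
```

>>> play_rows([
  [[0,0,0,0],[0,0,0,0],[0,0,0,0],[0,0,0,0],[0,0,0,0],[0,0,0,0],[0,0,0,0]],
], grip=0)

```text
time: 10.0
eef_pos: [0.6338, 0.0991, 0.0365]
ee_rot: [2.0, 1.568, 0.43]
wrist_force: [-1.1, 0.7, 8.2]
finger_gap: 0.327
```

>>> play_rows([
  [[-0.03,0,0,0],[-0.065,0,0,0],[-0.07,-0.03,-0.025,0],[-0.07,-0.065,-0.05,0],[-0.07,-0.1,-0.075,0],[-0.07,-0.135,-0.1,0],[-0.07,-0.156,-0.107,0],[-0.05,-0.156,-0.107,0],[-0.025,-0.156,-0.107,0],[-0.02,-0.156,-0.107,0]],
])

```text
time: 11.0
eef_pos: [0.4759, 0.2056, 0.0539]
ee_rot: [-1.188, 1.569, -2.757]
wrist_force: [0.6, -0.4, 0.5]
finger_gap: 0.327
```

>>> play_rows([
  [[0.005,0,0,0],[0.01,0,0,0],[0.0125,0,0,0],[0.0125,0,0,0],[0.0125,0,0,0]],
])

```text
time: 11.5
eef_pos: [0.477, 0.2057, 0.0427]
ee_rot: [2.206, 1.57, 0.635]
wrist_force: [-0.9, -0.4, -0.9]
finger_gap: 0.333
```

>>> play_rows([
  [[0.001,0,0,0],[0.002,0,0,0],[0.002,0,0,0]],
])

```text
time: 11.8
eef_pos: [0.4773, 0.2058, 0.0419]
ee_rot: [2.776, 1.569, 1.205]
wrist_force: [-8.2, -3.3, 35.7]
finger_gap: 0.328
```

>>> play_rows([
  [[0,0,0,0],[0,0,0,0],[0,0,0,0],[0,0,0,0]],
], grip=70)

```text
time: 12.2
eef_pos: [0.4767, 0.2056, 0.0403]
ee_rot: [-0.577, 1.571, -2.147]
wrist_force: [0.1, 0.4, -0.0]
finger_gap: 0.703
```

>>> play_rows([
  [[-0.03,0,0,0],[-0.07,0,0,0],[-0.115,0.01,0,0],[-0.15,0.05,0.01,8.5],[-0.15,0.09,0.03,17],[-0.15,0.125,0.06,25.5],[-0.15,0.155,0.1,34],[-0.15,0.162,0.145,42.5],[-0.15,0.162,0.19,51],[-0.15,0.162,0.235,59.5]],
])

```text
time: 13.2
eef_pos: [0.6388, -0.0312, 0.19]
ee_rot: [0.421, 1.57, -2.194]
wrist_force: [1.1, -0.2, 0.3]
finger_gap: 0.699
```

>>> play_rows([
  [[0,0.015,0.008,8.5],[0.0,0.03,0.017,17],[0.02,0.045,0.025,25.5],[0.04,0.054,0.0305,30.5],[0.05,0.054,0.0305,30.5],[0.05,0.054,0.0305,30.5]],
], grip=100)

```text
time: 13.8
eef_pos: [0.6394, -0.0908, 0.139]
ee_rot: [0.055, 1.568, -3.083]
wrist_force: [0.3, -0.2, 0.3]
finger_gap: 1.003
```

```bash
python3 -c "
from plant import *
read_camera('wrist')"; python3 w.py w3 pink_dish_center jar_center cap_center; python3 rings.py; python3 -c "
from h import *
print(get_state()['time'],toolT())"
```

```text
[ 0.6399 -0.0906  0.14  ]
pink_dish_center 0.66 px 323 227 topmid [ 0.6411 -0.0906  0.0148] ext [0.0503 0.0492 0.0046] zt 0.016
jar_center 0.87 px 470 215 topmid [ 0.657  -0.1876  0.0558] ext [0.0406 0.041  0.0522] zt 0.058
cap_center 0.84 px 195 184 topmid [0.6731 0.0043 0.0147] ext [0.0304 0.0314 0.0162] zt 0.017
14.05 [[ 0.0012  0.0023 -1.      0.6405]
 [ 0.0004 -1.     -0.0023 -0.0907]
 [-1.     -0.0004 -0.0012  0.1412]
 [ 0.      0.      0.      1.    ]]
```

View pics/w3.png

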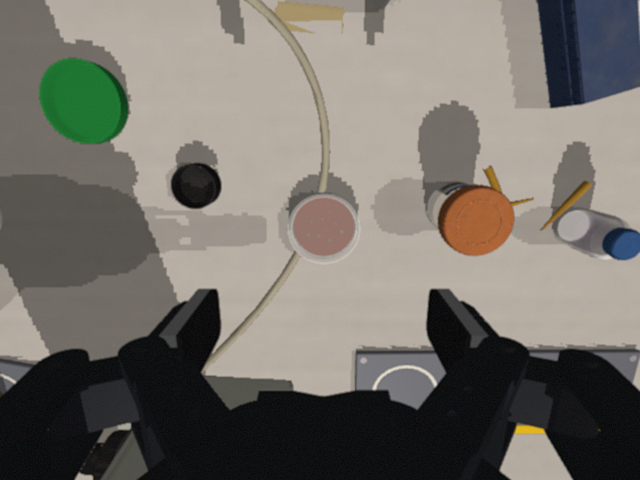

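The pink dish is centred at (323,227), with the tube running behind and in front of it, so jaws opening along y are clear. I'll descend carefully.

>>> play_rows([
  [[0.04,0,0,0],[0.08,0,0,0],[0.105,0,0,0],[0.119,0,0,0],[0.123,0,0,0],[0.123,0,0,0]],
])

```text
time: 14.65
eef_pos: [0.6405, -0.0914, 0.018]
ee_rot: [2.91, 1.57, -0.231]
wrist_force: [0.4, -0.6, 0.6]
finger_gap: 0.998
```

>>> play_rows([
  [[0,0,0,0],[0,0,0,0],[0,0,0,0]],
], grip=72)

```text
time: 14.95
eef_pos: [0.6405, -0.0912, 0.0182]
ee_rot: [-3.062, 1.57, 0.08]
wrist_force: [0.5, -0.1, 0.5]
finger_gap: 0.72
```

```bash
python3 w.py w4; python3 - <<'E'
from h import *
z=np.load("wrist.npz")["W"]
for u,v in [(200,295),(205,295),(195,300),(440,300),(445,295),(210,300)]: print(u,v,z[v,u])
E
```

```text
[ 0.6405 -0.0912  0.0182]
200 295 [ 0.6382 -0.034   0.001 ]
205 295 [ 0.6382 -0.0363  0.001 ]
195 300 [ 0.6357 -0.0315  0.0011]
440 300 [ 0.6358 -0.1448  0.0013]
445 295 [ 0.6378 -0.1472  0.0003]
210 300 [ 0.6473 -0.0468  0.0245]
```

View pics/w4.png

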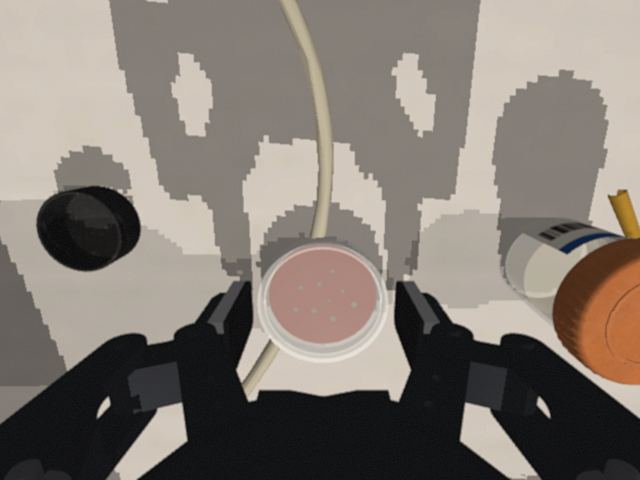

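```bash
python3 - <<'E'
from h import *
W=np.load("wrist.npz")["W"]
for u in (215,225,235,245,402,412,425):
    print(u,[(v,W[v,u].round(4).tolist()) for v in range(278,340,6)][:8])
E
```

```text
215 [(278, [0.6468, -0.0418, 0.0015]), (284, [0.6432, -0.041, -0.0001]), (290, [0.6407, -0.0411, 0.001]), (296, [0.6473, -0.0477, 0.021]), (302, [0.6471, -0.0491, 0.0259]), (308, [0.6478, -0.051, 0.0321]), (314, [0.6513, -0.0546, 0.043]), (320, [0.6514, -0.0559, 0.0472])]
225 [(278, [0.6468, -0.0463, 0.0015]), (284, [0.6431, -0.0455, -0.0003]), (290, [0.6408, -0.0458, 0.0013]), (296, [0.6513, -0.0543, 0.0294]), (302, [0.651, -0.0554, 0.0336]), (308, [0.6513, -0.0568, 0.0387]), (314, [0.6508, -0.0577, 0.0421]), (320, [0.6511, -0.0589, 0.0467])]
235 [(278, [0.6467, -0.0508, 0.0013]), (284, [0.6511, -0.0552, 0.0179]), (290, [0.6514, -0.0567, 0.0242]), (296, [0.6514, -0.058, 0.0296]), (302, [0.6511, -0.0591, 0.0339]), (308, [0.6517, -0.0605, 0.0396]), (314, [0.649, -0.0601, 0.0388]), (320, [0.6468, -0.06, 0.039])]
245 [(278, [0.6471, -0.0555, 0.0021]), (284, [0.6509, -0.0591, 0.0174]), (290, [0.6508, -0.0603, 0.0231]), (296, [0.6483, -0.0601, 0.023]), (302, [0.6463, -0.0603, 0.0242]), (308, [0.6435, -0.06, 0.0239]), (314, [0.6414, -0.0601, 0.0247]), (320, [0.6392, -0.0601, 0.0256])]
402 [(278, [0.6469, -0.1264, 0.0018]), (284, [0.6515, -0.1224, 0.0189]), (290, [0.6506, -0.1217, 0.0225]), (296, [0.6486, -0.1215, 0.0238]), (302, [0.6459, -0.1217, 0.0235]), (308, [0.6436, -0.1217, 0.024]), (314, [0.6416, -0.1216, 0.0252]), (320, [0.6388, -0.1219, 0.0248])]
412 [(278, [0.6468, -0.131, 0.0016]), (284, [0.6512, -0.1266, 0.0182]), (290, [0.6513, -0.1252, 0.024]), (296, [0.6513, -0.1238, 0.0295]), (302, [0.651, -0.1228, 0.0336]), (308, [0.6508, -0.1218, 0.0378]), (314, [0.6494, -0.1215, 0.0394]), (320, [0.6465, -0.1219, 0.0385])]
425 [(278, [0.6464, -0.1373, 0.0004]), (284, [0.6432, -0.1376, -0.0001]), (290, [0.6407, -0.1375, 0.0011]), (296, [0.6472, -0.1314, 0.0208]), (302, [0.6516, -0.1271, 0.0349]), (308, [0.6516, -0.1258, 0.0394]), (314, [0.6516, -0.1247, 0.0435]), (320, [0.6515, -0.1236, 0.0474])]
```

The fingertips at 72 % show at z≈0.015, about 3 mm ahead of the TCP, so the gripper has to go lower to reach the rim.

>>> play_rows([
  [[0.004,0,0,0],[0.008,0,0,0],[0.009,0,0,0],[0.009,0,0,0]],
])

```text
time: 15.4
eef_pos: [0.6401, -0.0912, 0.0086]
ee_rot: [-1.584, 1.57, 1.558]
wrist_force: [-3.8, 1.9, 13.9]
finger_gap: 0.724
```

>>> play_rows([
  [[0,0,0,0],[0,0,0,0],[0,0,0,0],[0,0,0,0],[0,0,0,0]],
], grip=0)

```text
time: 15.9
eef_pos: [0.6414, -0.0924, 0.0102]
ee_rot: [2.987, 1.568, -0.155]
wrist_force: [-4.8, 0.2, 30.0]
finger_gap: 0.635
```

>>> play_rows([
  [[-0.01,0,0,0],[-0.025,0,0,0],[-0.05,0,0,0],[-0.05,0,0,0],[-0.05,0,0,0]],
])

```text
time: 16.4
eef_pos: [0.6403, -0.091, 0.0589]
ee_rot: [-2.893, 1.57, 0.25]
wrist_force: [-0.6, -0.1, -0.5]
finger_gap: 0.632
```

```bash
python3 w.py w5 pink_dish_center
```

```text
[ 0.6403 -0.091   0.0589]
pink_dish_center 0.62 px 323 308 topmid [ 0.6407 -0.0907  0.0633] ext [0.0513 0.0488 0.0075] zt 0.065
```

View pics/w5.png

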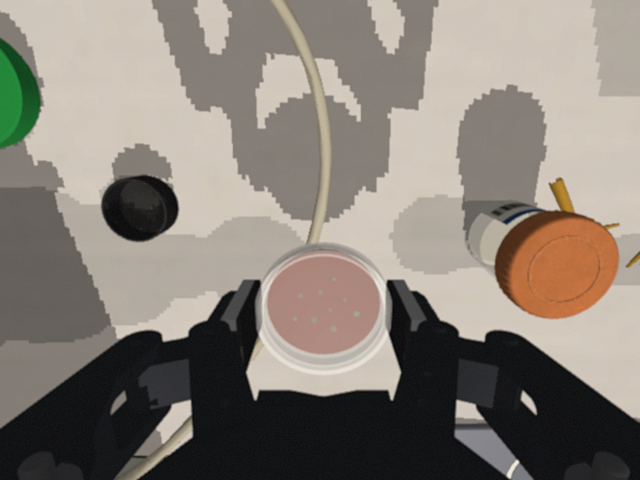

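The pink dish is held level at (323,308), its underside about 9.5 mm below the TCP. Now I'll carry it to the yellow board.

>>> play_rows([
  [[-0.02,0.0,0.03,0],[-0.03,0.015,0.065,0],[-0.03,0.04,0.1,0],[-0.03,0.075,0.13,0],[-0.03,0.11,0.15,0],[-0.03,0.14,0.154,0],[-0.02,0.1535,0.154,0],[0.01,0.1535,0.154,0],[0.03,0.1535,0.154,0],[0.03,0.1535,0.154,0]],
])

```text
time: 17.5
eef_pos: [0.4844, -0.2444, 0.026]
ee_rot: [-0.249, 1.566, 2.892]
wrist_force: [-0.1, -0.5, -0.8]
finger_gap: 0.631
```

```bash
python3 w.py w6 pink_dish_center; python3 rings.py
```

```text
[ 0.4844 -0.2444  0.026 ]
pink_dish_center 0.95 px 323 308 topmid [ 0.4849 -0.244   0.0305] ext [0.0511 0.049  0.0076] zt 0.032
[496.6642 271.7657] 2305 centre [ 0.4867 -0.3239] r 0.028594312765665094 z 0.006287388685771472
[147.9333 265.727 ] 1740 centre [ 0.4848 -0.164 ] r 0.028508447881735628 z 0.006213939900556104
[160.7421 441.3653] 2346 centre [ 0.3929 -0.1449] r 0.020793040327172514 z 0.0006794504831176412
[485.7128 441.5071] 2329 centre [ 0.43   -0.3667] r 0.05612313024881477 z 0.0007380004332730727
```

View pics/w6.png

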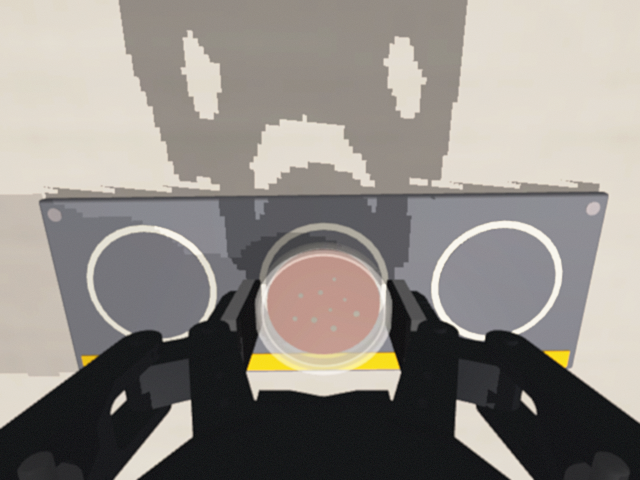

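Side rings at (148,266) and (497,272) put the middle ring at (0.4858, -0.244). The dish is on target, so I'll lower it.

>>> play_rows([
  [[0.005,0,0,0],[0.01,0,0,0],[0.0122,0,0,0],[0.0122,0,0,0],[0.0122,0,0,0]],
])

```text
time: 18.1
eef_pos: [0.4863, -0.2447, 0.0164]
ee_rot: [-2.589, 1.57, 0.553]
wrist_force: [-1.0, 2.5, 4.8]
finger_gap: 0.634
```

>>> play_rows([
  [[0,0,0,0],[0,0,0,0],[0,0,0,0]],
], grip=85)

```text
time: 18.4
eef_pos: [0.4861, -0.2449, 0.0161]
ee_rot: [1.361, 1.571, -1.78]
wrist_force: [0.5, -0.1, 0.5]
finger_gap: 0.85
```

>>> play_rows([
  [[-0.02,0,0,0],[-0.06,0,0,0],[-0.1,0,0,0],[-0.15,0,0,0],[-0.19,0,0,0],[-0.2,0.01,-0.03,0],[-0.2,0.02,-0.06,0],[-0.2,0.03,-0.09,0],[-0.2,0.035,-0.12,0],[-0.2,0.04,-0.15,0]],
])

```text
time: 19.4
eef_pos: [0.6372, -0.285, 0.2158]
ee_rot: [-0.641, 1.57, 2.501]
wrist_force: [0.0, 0.1, 0.8]
finger_gap: 0.852
```

>>> play_rows([
  [[0,0.001,-0.003,-8.5],[0,0.001,-0.003,-17],[0,0.001,-0.003,-25.5],[0,0.001,-0.003,-34],[0,0.001,-0.003,-42.5],[0.01,0.001,-0.003,-51],[0.03,0.001,-0.003,-59.5],[0.05,0.001,-0.003,-68],[0.06,0.001,-0.003,-76.5],[0.06,0.001,-0.003,-85]],
], grip=75)

```text
time: 20.4
eef_pos: [0.6382, -0.2854, 0.1541]
ee_rot: [-1.746, 1.568, 2.886]
wrist_force: [0.3, 0.6, 0.6]
finger_gap: 0.751
```

>>> play_rows([
  [[0,0,0,-5],[0,0,0,-5]],
])

```text
time: 20.6
eef_pos: [0.6389, -0.286, 0.156]
ee_rot: [-2.752, 1.571, 1.962]
wrist_force: [-0.2, -0.4, 0.9]
finger_gap: 0.75
```

```bash
python3 w.py w7 blue_bottle_center jar_center; python3 -c "
from h import *
print(get_state()['time'],toolT())"
```

```text
[ 0.6389 -0.286   0.156 ]
blue_bottle_center 0.62 px 326 229 topmid [ 0.6415 -0.2854  0.0552] ext [0.0276 0.0239 0.0448] zt 0.057
jar_center 0.86 px 352 86 topmid [ 0.6564 -0.1884  0.0567] ext [0.04   0.0401 0.0036] zt 0.058
20.75 [[-0.0001  1.     -0.0024  0.6391]
 [-0.0001 -0.0024 -1.     -0.2859]
 [-1.     -0.0001  0.0001  0.1561]
 [ 0.      0.      0.      1.    ]]
```

View pics/w7.png

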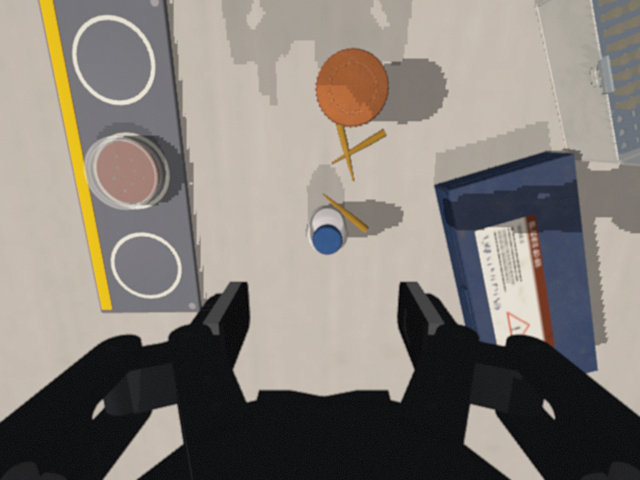

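The blue bottle is at (326,230), with a stick beside it and the jar at (352,86). I'm gripping above stick height.

>>> play_rows([
  [[0.04,0.002,0,0],[0.08,0.002,0,0],[0.11,0.002,0,0],[0.126,0.002,0,0],[0.126,0.002,0,0]],
])

```text
time: 21.25
eef_pos: [0.6401, -0.2853, 0.0281]
ee_rot: [-1.768, 1.567, 2.944]
wrist_force: [-0.1, 0.3, 0.0]
finger_gap: 0.751
```

>>> play_rows([
  [[0,0,0,0],[0,0,0,0],[0,0,0,0],[0,0,0,0],[0,0,0,0],[0,0,0,0],[0,0,0,0]],
], grip=0)

```text
time: 21.95
eef_pos: [0.6421, -0.2863, 0.0321]
ee_rot: [1.288, 1.568, -0.283]
wrist_force: [-1.0, 0.4, 7.1]
finger_gap: 0.356
```

>>> play_rows([
  [[-0.03,0,0,0],[-0.07,0,0,0],[-0.12,0,0,0],[-0.15,0,-0.03,0],[-0.15,0,-0.07,0],[-0.15,0,-0.115,0],[-0.15,0,-0.16,0],[-0.15,0,-0.205,0],[-0.15,0,-0.25,0],[-0.15,0,-0.295,0]],
])

```text
time: 22.95
eef_pos: [0.641, 0.011, 0.1814]
ee_rot: [1.931, 1.569, 0.36]
wrist_force: [0.8, -0.6, -2.1]
finger_gap: 0.354
```

>>> play_rows([
  [[0,0,-0.045,0],[0,0,-0.09,0],[0,-0.005,-0.135,0],[0,-0.025,-0.178,0],[0,-0.045,-0.22,0],[0,-0.07,-0.26,0],[0,-0.095,-0.3,0],[0,-0.12,-0.335,0],[0,-0.132,-0.353,0],[0,-0.132,-0.353,0]],
])

```text
time: 23.95
eef_pos: [0.5065, 0.366, 0.1809]
ee_rot: [-3.081, 1.569, 1.638]
wrist_force: [0.6, 0.1, -0.8]
finger_gap: 0.352
```

>>> play_rows([
  [[0.03,0,0,0],[0.07,0,0,0],[0.11,0,0,0],[0.128,0,0,0],[0.136,0,0,0],[0.14,0,0,0],[0.142,0,0,0],[0.142,0,0,0],[0.142,0,0,0]],
])

```text
time: 24.85
eef_pos: [0.5093, 0.3625, 0.0391]
ee_rot: [2.356, 1.569, 0.786]
wrist_force: [0.7, 0.1, -0.3]
finger_gap: 0.353
```

>>> play_rows([
  [[0.001,0,0,0],[0.0015,0,0,0],[0.0015,0,0,0]],
])

```text
time: 25.15
eef_pos: [0.5092, 0.3626, 0.038]
ee_rot: [2.638, 1.569, 1.067]
wrist_force: [-3.9, -1.8, 16.5]
finger_gap: 0.358
```

>>> play_rows([
  [[0,0,0,0],[0,0,0,0],[0,0,0,0],[0,0,0,0]],
], grip=70)

```text
time: 25.55
eef_pos: [0.5088, 0.3621, 0.0365]
ee_rot: [-0.75, 1.571, -2.321]
wrist_force: [0.3, -0.5, -0.2]
finger_gap: 0.698
```

>>> play_rows([
  [[-0.03,0,0,0],[-0.07,0,0,0],[-0.11,0,0,0],[-0.12,0.03,0.03,0],[-0.12,0.06,0.065,0],[-0.12,0.09,0.1,0],[-0.12,0.12,0.135,0],[-0.12,0.135,0.16,0],[-0.12,0.14,0.1745,0],[-0.12,0.14,0.1745,0]],
], grip=100)

```text
time: 26.55
eef_pos: [0.6494, 0.1851, 0.1565]
ee_rot: [-0.124, 1.57, -1.698]
wrist_force: [-0.7, -0.8, 0.3]
finger_gap: 1.0
```

```bash
python3 w.py w8x; python3 w.py w8 cream_dish_center red_bottle_center blue_bottle_center brown_dropper_center; python3 rings.py; python3 -c "
from h import *
print(get_state()['time'],toolT())"
```

```text
[0.6494 0.1851 0.1565]
[0.6487 0.1873 0.1564]
cream_dish_center 0.61 px 409 342 topmid [0.7262 0.079  0.0139] ext [0.0432 0.0523 0.0101] zt 0.016
cream_dish_center 0.55 px 325 220 topmid [0.6501 0.1901 0.0149] ext [0.0499 0.0509 0.0092] zt 0.016
red_bottle_center 0.61 px 93 92 topmid [0.4936 0.2845 0.0549] ext [0.0213 0.0258 0.0436] zt 0.057
brown_dropper_center 0.9 px 88 204 topmid [0.4787 0.2086 0.0716] ext [0.0215 0.0265 0.0674] zt 0.074
[617.5877  16.0547] 1334 centre [0.8537 0.3241] r 0.025466334190477904 z 0.0008282826204709104
26.85 [[-0.0003  1.      0.0026  0.6483]
 [ 0.0005  0.0026 -1.      0.1894]
 [-1.     -0.0003 -0.0005  0.1566]
 [ 0.      0.      0.      1.    ]]
```

View pics/w8.png

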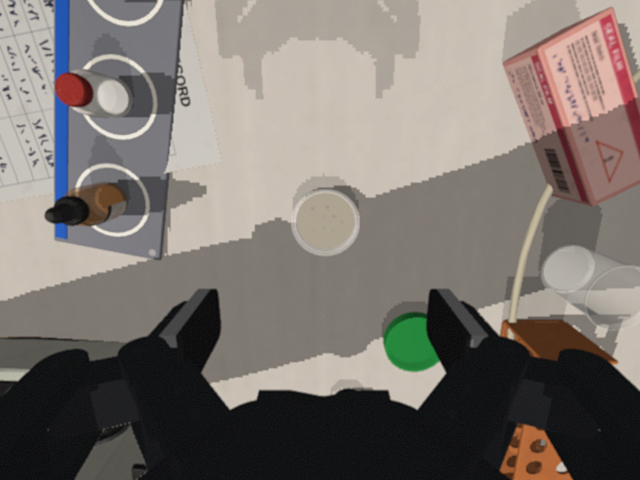

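Red (95,92) and brown (88,204) stand upright in their rings. The cream dish is at (326,221), directly below the jaws' line of descent.

>>> play_rows([
  [[0.04,0.001,0,0],[0.08,0.001,0,0],[0.12,0.001,0,0],[0.138,0.001,0,0],[0.1445,0.001,0,0],[0.1445,0.001,0,0],[0.1445,0.001,0,0]],
])

```text
time: 27.55
eef_pos: [0.6509, 0.1881, 0.0138]
ee_rot: [1.92, 1.569, 0.35]
wrist_force: [0.8, -0.1, 1.0]
finger_gap: 0.999
```

>>> play_rows([
  [[0,0,0,0],[0,0,0,0],[0,0,0,0],[0,0,0,0],[0,0,0,0],[0,0,0,0],[0,0,0,0]],
], grip=0)

```text
time: 28.25
eef_pos: [0.6505, 0.1879, 0.0135]
ee_rot: [2.164, 1.569, 0.594]
wrist_force: [-2.9, 0.0, 11.4]
finger_gap: 0.638
```

>>> play_rows([
  [[-0.01,0,0,0],[-0.04,0,0,0],[-0.08,0,0,0],[-0.12,0,0,0],[-0.12,0,0,0]],
])

```text
time: 28.75
eef_pos: [0.6527, 0.1881, 0.1385]
ee_rot: [1.968, 1.563, 0.397]
wrist_force: [0.5, 0.4, -1.1]
finger_gap: 0.632
```

```bash
python3 w.py w9 cream_dish_center
```

```text
[0.6527 0.1881 0.1385]
cream_dish_center 0.97 px 389 358 topmid [0.6742 0.1911 0.1732] ext [0.0382 0.121  0.1491] zt 0.15
cream_dish_center 0.55 px 323 301 topmid [0.6524 0.1906 0.1397] ext [0.0491 0.0513 0.0075] zt 0.141
```

View pics/w9.png

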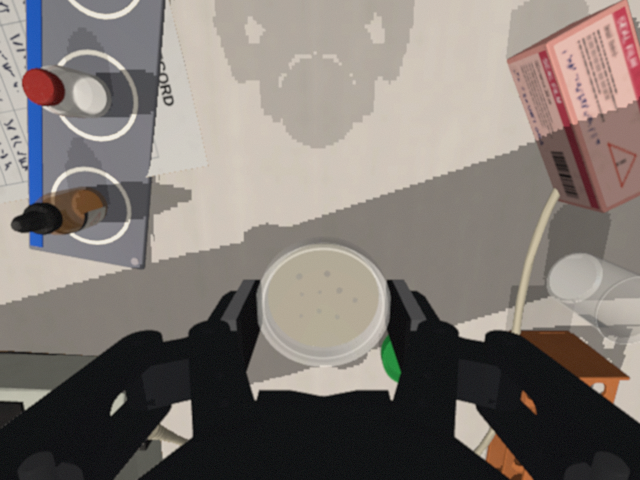

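>>> play_rows([
  [[-0.03,0,0.04,0],[-0.04,0,0.085,0],[-0.04,0,0.13,0],[-0.04,0,0.175,0],[-0.04,0,0.22,0],[-0.04,0,0.265,0],[-0.04,-0.01,0.31,0],[-0.04,-0.03,0.35,0],[-0.04,-0.055,0.385,0],[-0.04,-0.085,0.415,0]],
])

```text
time: 29.85
eef_pos: [0.5636, -0.2291, 0.1711]
ee_rot: [-1.364, 1.569, -2.935]
wrist_force: [0.5, -1.7, -0.6]
finger_gap: 0.63
```

>>> play_rows([
  [[0.0,-0.04,0.012,0],[0.0,-0.07,0.018,0],[0.03,-0.079,0.018,0],[0.06,-0.079,0.018,0],[0.08,-0.079,0.018,0],[0.08,-0.079,0.018,0],[0.08,-0.079,0.018,0]],
])

```text
time: 30.55
eef_pos: [0.4857, -0.2455, 0.092]
ee_rot: [-1.597, 1.569, 3.116]
wrist_force: [-0.2, -0.7, -0.3]
finger_gap: 0.632
```

```bash
python3 w.py w10 cream_dish_center pink_dish_center; python3 -c "
from h import *
read_camera('top')
W=np.load('top.npz')['W'];p,d=read_camera('scene');cv2.imwrite('pics/s10.png',p[:,:,::-1])
print(get_state()['time'],toolT())"
```

```text
[ 0.4857 -0.2455  0.092 ]
cream_dish_center 0.6 px 323 301 topmid [ 0.4854 -0.2428  0.0933] ext [0.0487 0.0509 0.0065] zt 0.095
pink_dish_center 0.84 px 324 225 topmid [ 0.486  -0.2288  0.0204] ext [0.0505 0.0239 0.0077] zt 0.022
30.8 [[ 0.0013  1.      0.0006  0.4866]
 [-0.0003  0.0006 -1.     -0.2455]
 [-1.      0.0013  0.0003  0.093 ]
 [ 0.      0.      0.      1.    ]]
```

View pics/w10.png

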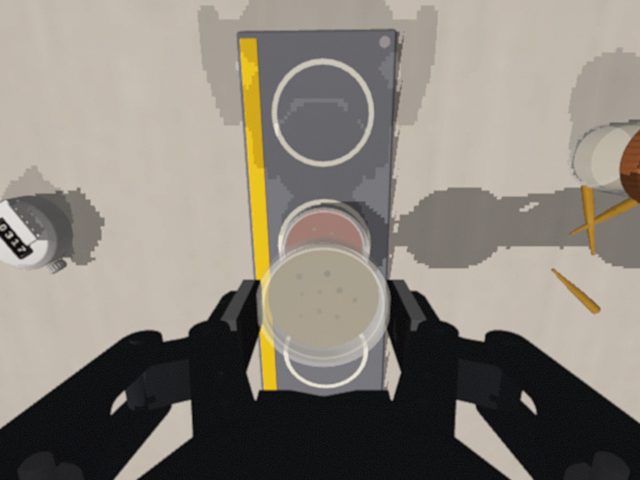

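View pics/s10.png

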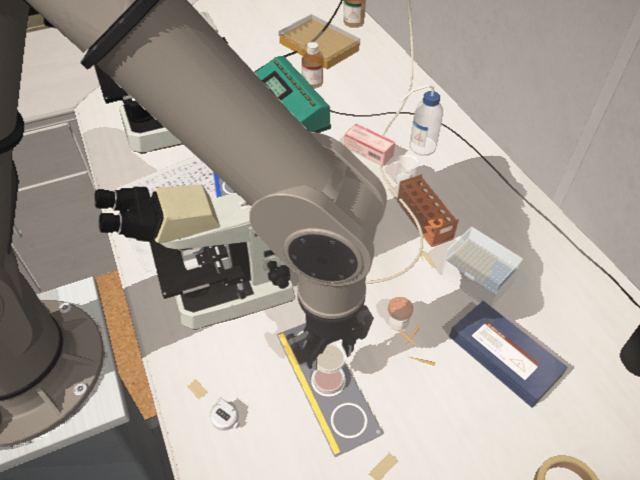

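The cream dish (323,301) is held level over the pink one (324,230). The offsets are within 2 mm, so I'll lower it gently.

>>> play_rows([
  [[0.02,0,0.001,0],[0.04,0,0.001,0],[0.052,0,0.001,0],[0.056,0,0.001,0],[0.058,0,0.001,0],[0.058,0,0.001,0],[0.058,0,0.001,0]],
])

```text
time: 31.5
eef_pos: [0.4865, -0.2465, 0.0348]
ee_rot: [1.249, 1.57, -0.321]
wrist_force: [0.6, 0.1, -1.3]
finger_gap: 0.631
```

>>> play_rows([
  [[0.001,0,0,0],[0.0015,0,0,0],[0.0015,0,0,0]],
])

```text
time: 31.8
eef_pos: [0.4865, -0.2465, 0.0336]
ee_rot: [1.663, 1.57, 0.092]
wrist_force: [-4.5, 1.1, 16.4]
finger_gap: 0.636
```

Contact is at 16 N. Now release and rise.

>>> play_rows([
  [[0,0,0,0],[0,0,0,0],[0,0,0,0],[0,0,0,0]],
], grip=85)

```text
time: 32.2
eef_pos: [0.4861, -0.2464, 0.0326]
ee_rot: [-0.953, 1.571, -2.523]
wrist_force: [1.0, -0.5, 0.1]
finger_gap: 0.852
```

>>> play_rows([
  [[-0.02,0,0,0],[-0.06,0,0,0],[-0.1,0,0,0],[-0.14,0,0,0],[-0.17,0.03,0,0],[-0.18,0.05,0.03,0],[-0.18,0.05,0.07,0],[-0.18,0.05,0.1,0],[-0.18,0.05,0.11,0],[-0.18,0.05,0.11,0]],
])

```text
time: 33.2
eef_pos: [0.5354, -0.3577, 0.2123]
ee_rot: [-1.092, 1.57, -2.665]
wrist_force: [-0.7, 0.3, 0.1]
finger_gap: 0.855
```

```bash
python3 -c "
from plant import *
read_camera('wrist')"
python3 w.py w11 cream_dish_center pink_dish_center; python3 rings.py; python3 - <<'E'
from h import *
for cam in ["scene","top"]:
    p,d=read_camera(cam); cv2.imwrite(f'pics/{cam}11.png',p[:,:,::-1]); W=cloud(cam,d)
    for l in ["red_bottle_center","blue_bottle_center","brown_dropper_center","pink_dish_center","cream_dish_center","cap_center","jar_center"]:
        for r in trace(cam,l):
            m=r["mask"]; q=W[m]; q=q[~np.isnan(q[:,0])]
            if len(q)<20: continue
            zt=np.percentile(q[:,2],95); t=q[q[:,2]>zt-0.006]
            print(cam,l,round(r["p"],2),len(q),"top mid",(t.min(0)+t.max(0))/2,"zt",round(zt,3))
E
```

```text
[ 0.5359 -0.3562  0.2122]
cream_dish_center 0.84 px 263 82 topmid [ 0.4867 -0.245   0.0351] ext [0.0499 0.0497 0.0034] zt 0.037
[272.6921 174.9085] 328 centre [ 0.4867 -0.3242] r 0.028445749579398723 z 0.00621324941665613
scene red_bottle_center 0.51 220 top mid [0.4905 0.2814 0.0541] zt 0.055
scene blue_bottle_center 0.61 276 top mid [0.5077 0.3612 0.0597] zt 0.061
scene blue_bottle_center 0.25 5899 top mid [ 0.4825 -0.2442  0.0185] zt 0.007
scene brown_dropper_center 0.52 95 top mid [ 0.4764 -0.2558  0.0215] zt 0.021
scene pink_dish_center 0.64 101 top mid [ 0.4789 -0.2578  0.0198] zt 0.022
scene cream_dish_center 0.66 819 top mid [ 0.486  -0.246   0.0347] zt 0.036
scene cap_center 0.49 109 top mid [ 0.5644 -0.1734  0.2624] zt 0.017
top blue_bottle_center 0.72 163 top mid [0.5081 0.36   0.0623] zt 0.064
top cream_dish_center 0.76 327 top mid [0.7293 0.0756 0.0173] zt 0.019
top cream_dish_center 0.63 418 top mid [ 0.4854 -0.2461  0.0369] zt 0.038
top jar_center 0.71 296 top mid [ 0.655  -0.1892  0.058 ] zt 0.06
```

View pics/w11.png

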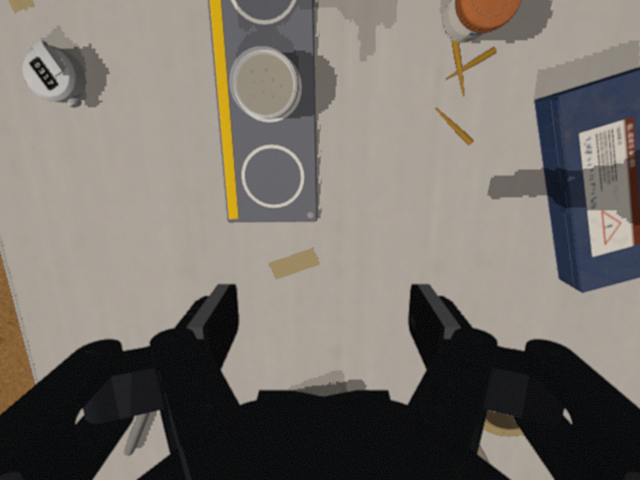

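View pics/top11.png

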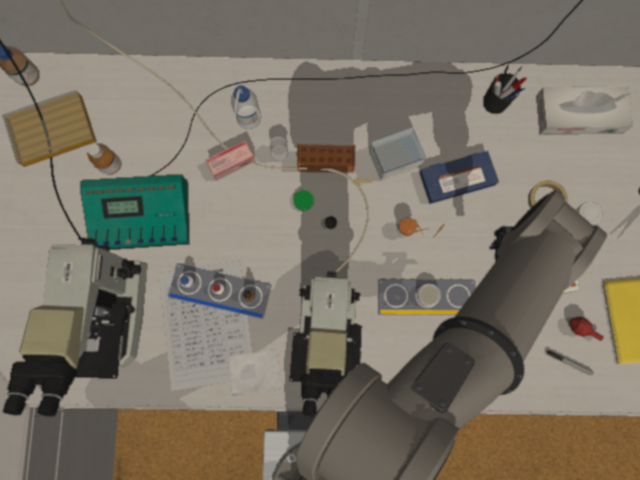

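In the top view the left, middle and right rings of the blue board hold blue (187,282), red (217,288) and brown (250,295). The cream dish lies on pink at (427,294), and the cap (331,221) and jar (407,227) have not moved. The gripper is empty and clear of everything.

```bash
python3 -c "
from plant import *
s=get_state();print(s['time'],s['wrist_force'],abs(s['qd']).max());print(hand_in())"
```

```text
34.2 [0.12362695 0.44153099 0.39109761] 0.001522071793666337
the job is handed in; nothing more can be done
None
```

I set out both boards and handed the job in at 34.2 s of the 120 s allowed. No verdict was reported.

**Blue board:** The red-capped bottle is in the middle ring, the blue-capped one on its left and the brown dropper on its right. In the last checks the blue and red bottles stood upright, each within about 4 mm of its ring centre. The networks did not report the brown dropper correctly in the final pictures. The final top view shows it in the right ring, and a wrist picture after placing put it within about 3 mm.

**Yellow board:** The pink dish is in the middle ring with the cream dish on top.
- **Cream dish:** it measured (0.486, -0.246) in the final pictures, against a ring centre of about (0.486, -0.244). Its top is at 35 mm, which fits a flat stack of two.
- **Pink dish:** it is mostly hidden under the cream dish, so its centre was not measured again after stacking.

**Left alone:** The jar's measured position had not changed. The cap's final network reading was spoilt because it caught part of the arm, but the top view shows it where it started. The green look-alike was not touched.

**Forces:** The highest wrist force I saw was about 36 N, when setting down the dropper. The limit is 120 N. The gripper was empty and clear of everything at hand-in.

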